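Hold the filter pot cap at its bleed position

TASK

Fit the bayonet cap with the grip bar into the mouth of the coolant filter pot: lugs down through the two slots, pressed in against the spring. Then twist it clockwise (seen from above) to the bleed position, half way to the lock, where its grip bar points at the single ribs on the rim, and finish while still gripping it there against the return spring. Do not let it go on to the lock click at the double ribs, and leave the other things on the bench alone.

Things in the scene. Friction and masses are not known exactly. Their poses are not given: they have to be found in the camera images.
- cap: Loose black bayonet cap, 0.12-0.2 kg, upright on the bench. Origin under the plug's centre, z up. Plug: diameter 54, height 20, lower 4 mm tapered. Two steel lugs, 10 wide, stick out of it at +x and -x to radius 34, heights 1 to 7. Flange: diameter 76, heights 20 to 26. The same after a half turn.
- cap_bar (a point): Top centre of the cap's grip bar, 56 above the cap's origin. The bar is 64 long (along the cap's x, in line with the lugs), 14 thick (along y) and 30 high, standing on the flange.
- pot: Round aluminium filter pot, diameter 92, height 100, bolted upright to the bench; foot diameter 116. Origin under its centre, on the bench; z up. Brass ports at +y and -y, out to radius 75, 35 above the bench. Inside, a sprung plunger on the axis meets the plug's underside at height 88 and pushes up with 4.5 to 6 N.
- pot_mouth (a point): Centre of the open mouth (diameter 58) at the rim, 100 above the bench; axes as the pot. The lugs slide clockwise (from above) under the mouth's ring; they clear it while the cap's origin is below height 85 above the bench; the flange meets the rim at 80. Stops prevent turning the other way.
- pot_slot (a point): Middle of one entry slot, at the rim, 33 from the axis along the pot's +x; the other is across the mouth, at -x. Slots are 15 wide, reach out to radius 38, and cut through the 8 thick ring.
- pot_bleed (a point): Single rib on the rim, 42 from the axis, 40 degrees clockwise from the +x slot (towards -y): the bleed position, half way. Another lies across the mouth. A pair of ribs at 80 degrees marks the lock, where the lugs spring up 2.5 mm into a notch (the click). Ribs stand 4 above the rim.
- return_ring (a joint): Sprung ring inside the pot, pushed along by the lugs: 0 at rest, grows as the cap turns clockwise, 1.32 rad at the end. The cap meets it after about 0.1 rad of turn, so it reads about the cap's turn minus 0.1. It turns the cap back with 0.09 Nm (at rest) to 0.2 Nm (at the end).
- jaw: Bystander: stepped steel chuck jaw, 75 x 32 x 44. Origin under its centre.
- cone: Bystander: stepped black rubber cone, base diameter 60, height 48. Origin under its centre.
- bar: Bystander: dark steel boring bar lying on the bench, diameter 20, length about 160. Origin under its middle.
- cover: Bystander: plain black disc cover without lugs or bar, diameter 72, height 12. Origin under its centre.
Mind the look-alikes: they are no part of the job. Leave any green or red look-alike of the cap alone.

How it is judged:
On the way:
1. the cap is in the mouth, upright, with its lugs in the slots and pressed down on the plunger (horizontal distance between cap and pot below 0.004 m and z of cap in the frame of pot below 0.0865 m and angle between cap's own z axis and vertical below 0.12 rad and angle between the x axis of cap and the x axis of pot, either way round below 0.3 rad and value of joint return_ring below 0.2 rad), for 0.1 s.
At the end, for the whole second after the job is handed in: The cap sits in the mouth upright and within 4 mm of its axis, lugs under the ring (underside 77 to 86.5 mm above the bench), turned 30 to 50 degrees clockwise from the slots with the return ring pushed along, still, and gripped by the fingers with more than 2 N through the last second (horizontal distance between cap and pot below 0.004 m and z of cap in the frame of pot between 0.077 and 0.0865 m and angle between cap's own z axis and vertical below 0.12 rad and angle between the x axis of cap and the x axis of pot, either way round between 0.524 and 0.873 rad and value of joint return_ring above 0.35 rad and contact force between the fingers and cap above 2 N and angular speed of cap below 0.15 rad/s and linear speed of cap below 0.03 m/s); the arm keeps its last pose, push and grip.
It fails at once if the cap is turned on to the lock (return ring past 1.05 rad) (value of joint return_ring above 1.05 rad).
It fails at once if a bystander is shifted by more than 2 cm (distance of any of jaw, cone, bar, cover from where it was at the start of the episode above 0.02 m).
It also fails if it takes over 48 s, if anything falls off the work surface, if the arm or the gripper's body presses on something with over 40 N, if the wrist force passes 120 N, or if a joint passes its speed limit or range.

ROBOT

A 7-joint arm with a two-finger parallel gripper is mounted at the origin on the work surface. World frame = base frame: x ahead of the robot, y to its left, z up, the work surface at z = 0. Lengths are in m, angles in rad, forces in N, time in s.
With the tool pointing down it reaches from about 0.425 to 0.875 m from the base axis. Payload 8.4 kg.
Tool frame: the origin (TCP) lies midway between the tips of the shut fingers; the grasp point (between the pads) lies arm.grip_depth behind it (arm.grip_depth is the distance from the TCP to the grasp point, in m); x points along the fingers, y is the direction in which the jaws open and shut, and the axes are right-handed (so a half turn about x gives the same grasp; the last joint's range is limited). The gripper opens to 87 mm and grips with 3 to 60 N. Pads are 19 mm wide; open, the fingers measure 117 mm over their backs; the gripper's body (75 mm by 190 mm) begins 51 mm behind the grasp point.
Start: joints at [1.144, 0.333, 0.04, 1.465, -0.013, 1.343, -0.059], TCP at [0.209, -0.615, 0.223] pointing down, gripper open.
Joint ranges: [-2.58, 2.58], [-0.38, 2.09], [-1.3, 1.39], [0.25, 2.4], [-1.5, 4.64], [0.08, 2.09], [-2.65, 2.65]. Speed limits (rad/s): [2.22, 2.22, 2.79, 2.79, 3.14, 3.14, 3.14].

INTERFACE

Orientations are given as [roll, pitch, yaw] about the fixed x, y, z axes, in that order (R = Rz(yaw) Ry(pitch) Rx(roll)).
In Python, from cell import arm gives the robot as it stands.
- The arm moves only by the tool carry_out, never from a script. Its argument "commands" is a list of rows, each a list of 3 entries, a list of its own where there are three numbers: the turn, a rotation vector about the tool's x, y, z normalised to -1 to 1, where 1 is 0.15 rad, then the shift along the tool's x, y, z normalised to -1 to 1, where 1 is 20 mm, then the opening, from 0 (shut) to 1 (fully open). In form: [[[ax, ay, az], [dx, dy, dz], claw], ...]. A call has 1 to 10 rows; each row shifts and turns the commanded pose from where the row before left it, along the tool's axes as they then stand; what a row does not reach is not made up. A row lasts 1/10 s, in which the tool goes at most 50 mm and 8.59 degrees, less where a joint would pass 70% of its speed; a pose out of reach is approached as far as the arm can. A call with a number of a shift or a turn outside -1 to 1 is refused whole. A call with a gripper value outside its range is refused whole. The fingers move at their own pace and stop on an object; the grip force is fixed at half the most. Time passes only in rows, so rows that do not move let the fingers close. It gives the time, the measured TCP pose, the force and the opening at its end, in the units of the state.
- arm.state(): the state, without advancing time (a new reading comes with each control period).
- arm.capture(name): name is "side" or "top"; returns the picture (480x640x3 uint8, blue, green, red); there is no depth.
- arm.camera_params(name): a dict with "intrinsics" (3x3 intrinsics, pixels), "distortion" ([k1, k2, p1, p2, k3] as OpenCV has them; the pictures are not rectified), "position" and "attitude" of the camera in the world. Camera axes: x right, y up, looking along -z (the intrinsics and any distortion apply to the point x, -y, -z); pixel columns grow to the right and rows downward; lengths in m; the calibration is good to about 2 mm. A picture is of the moment at which its call begins. camera_params takes no time and is no camera call.
- arm.close_job(): hands the job in, once; it reports no verdict.
Trained networks look in the newest picture that a camera, given by its name, has taken for a name from the list of things; names that differ only in an ending like _2 or _b are one class to them, and where a whole thing is asked for, a point or a joint stands for the part that bears it (a point fixed in the world has none). Each returns a list of dicts, best first, with "score" (0 to 1); they miss things now and then, are a little off and sometimes report something else, mostly with a low value. They report only what shows in the picture. A call takes as long as a camera call. They do not tell look-alikes from the thing itself.
- arm.look_for(query, camera): "location" ([x, y, z] in m, in world coordinates, good to about 4 mm: the middle of the surface that is visible of it).
The state is a dict: "time_s": time; "joint_pos": joint angles; "dq": joint speeds; "joint_efforts": joint torques, N m; "tcp_pos": TCP position; "tool_rot": TCP orientation; "wrist_force": force on the tool from outside, world axes, zero at the start; "torque": the same for the moment, N m; "opening": opening from 0.0 (shut) to 1.0 (fully open).
Only numpy, scipy, OpenCV 4.12 (cv2) and the standard library are available. Lean on these libraries where they do the work, as an engineer would, in place of code of your own. Each camera call takes 0.05 s, during which the arm holds its last target. There are 200 camera calls.

## Working session

There is one attempt and no reset: what is moved stays moved. The work goes in short steps, Python scripts to look and compute and a tool call to move; the robot and the scene stay as the last step left them, time stands still between calls to the robot, and variables do not carry over. Pictures are saved under pics/ and viewed, and the job is handed in when it is done.

Besides the shell and the picture viewer there is one more tool, called after ">>>" by a JSON object that holds its "op" and its "data", one argument or row to a line. carry_out: Moves the arm, as the interface text tells. Scaled input: -1 to 1 covers 20 mm each way for a shift and 0.15 rad each way for a turn. Its arguments: {"type":"object","properties":{"commands":{"type":"array","items":{"type":"array"}}},"required":["commands"]}

```bash
ls; mkdir -p pics; python3 - <<'E'
from cell import arm
import cv2
s=arm.state(); print(s, arm.grip_depth)
for n in("side","top"):
    im=arm.capture(n); cv2.imwrite(f"pics/{n}0.png",im)
    print(n,arm.camera_params(n))
    for q in("cap","cap_bar","pot_mouth","pot_slot","pot_bleed","jaw","cone","bar","cover"):
        print(q,[( [round(float(v),4) for v in d["location"]],round(d["score"],2)) for d in arm.look_for(q,n)[:3]])
E
```

```text
pics
{'time_s': 0.0, 'joint_pos': array([ 1.14379709,  0.33389427,  0.03988247,  1.46631782, -0.01340472,
        1.34328344, -0.05852242]), 'dq': array([ 0.00073578, -0.00032423, -0.00159094, -0.00011958,  0.00049276,
       -0.00018228, -0.00044225]), 'joint_efforts': array([ 6.05015593e-04, -6.56360579e+01,  1.33570276e+00, -4.03796339e+01,
       -5.97191043e-02,  4.51351097e-02,  1.36261465e-04]), 'tcp_pos': array([ 0.20908469, -0.61494016,  0.22164736]), 'tool_rot': array([-1.50428423,  1.56915955,  1.96505814]), 'wrist_force': array([0.69318378, 0.79401021, 0.19970533]), 'torque': array([ 0.01121976, -0.02344919,  0.00056605]), 'opening': 1.0001028873759072} 0.0187
side {'intrinsics': array([[598.04308425,   0.        , 316.16574261],
       [  0.        , 598.04308425, 240.75102405],
       [  0.        ,   0.        ,   1.        ]]), 'distortion': array([-0.10909866,  0.        ,  0.        ,  0.        ,  0.        ]), 'position': array([0.50547165, 1.05942291, 0.80221521]), 'attitude': array([ 0.97165497, -0.02495244, -3.09844941])}
cap [([0.4935, -0.1788, 0.0247], 0.98),
[... 704 characters left out ...]
,  0.        ,  0.        ]), 'position': array([ 0.44334569, -0.00603213,  0.94303612]), 'attitude': array([ 0.13468181,  0.02476303, -1.57478412])}
cap [([0.4922, -0.1891, 0.0258], 0.84), ([0.4432, -0.0656, 0.0284], 0.65), ([0.3644, -0.2048, 0.0222], 0.65)]
cap_bar [([0.3648, -0.2025, 0.0237], 0.84), ([0.4889, -0.1862, 0.0201], 0.78), ([0.4436, -0.0697, 0.0246], 0.67)]
pot_mouth [([0.4951, 0.1998, 0.0585], 0.91)]
pot_slot [([0.4953, 0.1967, 0.0566], 0.9)]
pot_bleed [([0.4981, 0.1989, 0.0552], 0.85)]
jaw [([0.4143, -0.3559, 0.0287], 0.58)]
cone [([0.6959, 0.0007, 0.0216], 0.93)]
bar [([0.3712, 0.4057, 0.0209], 0.92)]
cover [([0.6558, 0.3609, 0.0138], 0.71), ([0.4955, 0.1963, 0.0562], 0.66)]
```

View pics/side0.png

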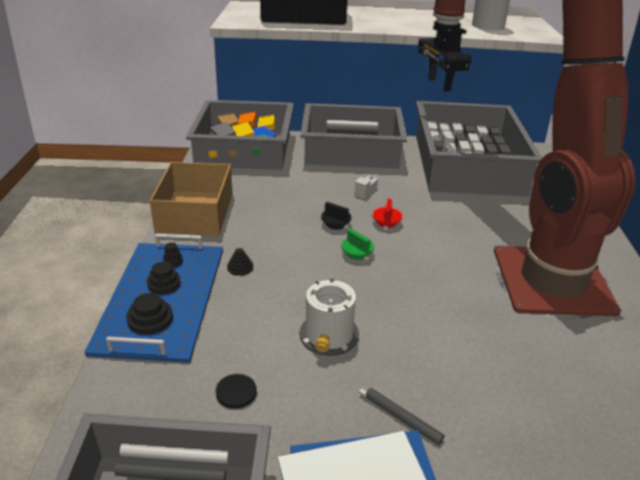

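View pics/top0.png

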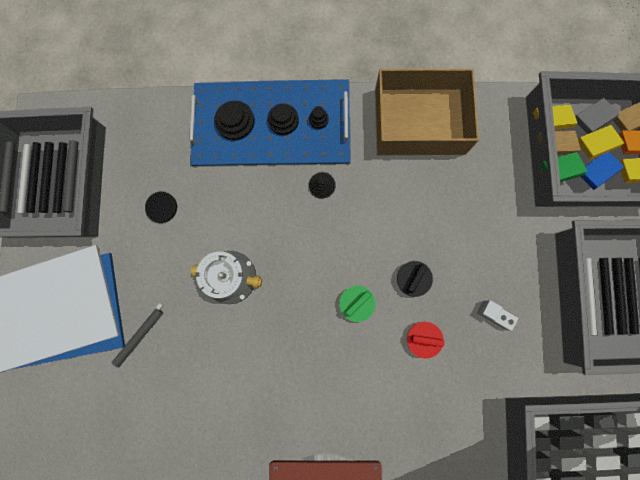

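The top picture has three cap-shaped things: black at (415,279), green at (357,303) and red at (425,340). The black one is the cap. The plain cover is at (161,207) and the pot at (221,275). I'll enlarge the cap and pot to confirm and to read their angles.

```bash
cat > h.py <<'E'
import numpy as np, cv2
from scipy.spatial.transform import Rotation as R
from cell import arm
def cam(n):
    p=arm.camera_params(n); M=R.from_euler("xyz",p["attitude"]).as_matrix()@np.diag([1,-1,-1])
    return np.array(p["intrinsics"]),np.array(p["distortion"]),np.array(p["position"]),M
def proj(n,P):
    K,D,c,M=cam(n); P=np.atleast_2d(P).astype(float)
    return cv2.projectPoints(P,cv2.Rodrigues(M.T)[0],-M.T@c,K,D)[0][:,0]
def ray(n,uv,z):
    K,D,c,M=cam(n); q=cv2.undistortPoints(np.array(uv,float).reshape(-1,1,2),K,D)[:,0]
    d=np.c_[q,np.ones(len(q))]@M.T
    return c+d*((z-c[2])/d[:,2])[:,None]
def crop(im,u,v,w,h,k,name):
    u0,v0=int(u-w/2),int(v-h/2)
    cv2.imwrite(name,cv2.resize(im[v0:v0+h,u0:u0+w],None,fx=k,fy=k,interpolation=cv2.INTER_CUBIC)); print(name,u0,v0)
E
python3 - <<'E'
from h import *
t=cv2.imread("pics/top0.png"); s=cv2.imread("pics/side0.png")
def b(im): return np.clip(im.astype(float)*1.0,0,255).astype(np.uint8)
def g(im): return (255*(im/255.)**.5).astype(np.uint8)
def c(im,u,v): 
    u0,v0=u-30,v-25; return cv2.resize(im[v0:v0+50,u0:u0+60],None,fx=6.6,fy=6,interpolation=cv2.INTER_CUBIC)
cv2.imwrite("pics/c0.png",np.vstack([np.hstack([c(g(t),415,279),c(t,225,275)]),np.hstack([c(g(s),336,215),c(s,330,300)])]))
for z in(.056,.0): print(z,ray("top",[[415,279]],z),ray("side",[[336,215]],z))
E
```

```text
0.056 [[ 0.48793247 -0.18642091  0.056     ]] [[ 0.49183138 -0.14516839  0.056     ]]
0.0 [[ 0.4907473  -0.19780915  0.        ]] [[ 4.90807739e-01 -2.35567390e-01 -1.11022302e-16]]
```

View pics/c0.png

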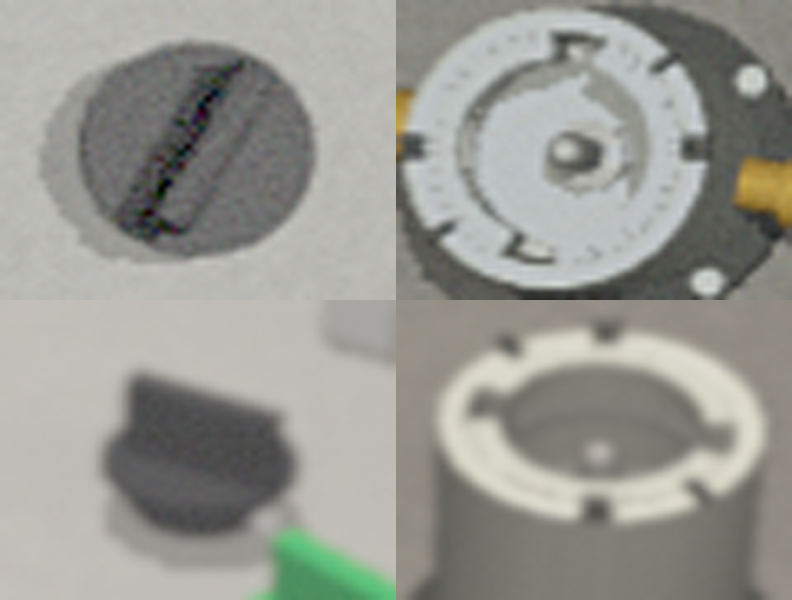

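```bash
cat >> h.py <<'E'
def T(p,L):
    c,s=np.cos(p[2]),np.sin(p[2]); L=np.array(L,float)
    return np.c_[p[0]+c*L[:,0]-s*L[:,1],p[1]+s*L[:,0]+c*L[:,1],L[:,2]]
def pol(r,d,z): a=np.radians(d); return [r*np.cos(a),r*np.sin(a),z]
circ=lambda r,z:[pol(r,d,z) for d in range(0,360,3)]
potL=circ(.046,.1)+circ(.029,.1)+[pol(.042,d,.104) for d in(-40,140,-80,100)]+[[.038,.0075,.1],[.038,-.0075,.1],[-.038,.0075,.1],[-.038,-.0075,.1]]
box=lambda a,b,z:[[x,y,z] for k in np.linspace(-1,1,25) for x,y in((k*a,b),(k*a,-b),(a,k*b),(-a,k*b))]
capL=circ(.038,.026)+box(.032,.007,.056)
E
python3 - <<'E'
from h import *
from scipy.optimize import least_squares as ls
L=[pol(.034,0,.1),pol(.034,180,.1),pol(.042,-40,.104),pol(.042,140,.104),pol(.042,-80,.104),pol(.042,100,.104)]
top=[(222.1,258),(215.3,290.8),(235.8,260.3),(202.4,288.7),(240.3,274.5),(197.1,274.5)]
side=[(348.8,297.8),(313.5,292),(345.6,306.7),(317,282.5),(330.5,310),(332,280)]
# side slot/rib correspondence determined by residual
def f(p,nm): 
    r=[]
    if "t" in nm:r.append(proj("top",T(p,L))-top)
    if "s" in nm:r.append(proj("side",T(p,L))-S)
    return np.vstack(r).ravel()
S0=np.array(side); sw=S0[[1,0,3,2,5,4]]
for S in(S0,sw):
  for nm in("t","s","ts"):
    o=ls(f,[.497,.2,-.1],args=(nm,)); print(nm,o.x.round(4),np.abs(o.fun).round(1).tolist())
ct=ray("top",[[414.8,279]],.024)[0]
e=ray("side",[(326.5,202.5),(348.4,208.7)],.056); print("side bar",e,e.mean(0),np.arctan2(*(e[0]-e[1])[1::-1]))
e=ray("top",[(385+252/6.6,254+75/6),(385+175/6.6,254+222/6)],.056);print("top",ct,e.mean(0),np.arctan2(*(e[0]-e[1])[1::-1]))
E
```

```text
t [ 0.4965  0.2026 -0.1746] [0.4, 0.6, 0.5, 1.0, 0.5, 0.2, 0.4, 0.3, 0.2, 0.2, 0.3, 0.0]
s [ 0.4973  0.2079 -3.3246] [0.4, 0.9, 0.5, 0.7, 0.0, 0.5, 0.3, 0.1, 0.1, 1.0, 0.2, 0.1]
ts [ 0.4971  0.2028 -0.7152] [8.5, 3.1, 7.9, 3.4, 3.9, 10.3, 5.0, 11.2, 3.6, 10.7, 3.5, 11.4, 31.0, 12.0, 31.6, 10.4, 17.3, 28.4, 17.5, 24.6, 12.7, 29.2, 13.2, 24.4]
t [ 0.4965  0.2026 -0.1746] [0.4, 0.6, 0.5, 1.0, 0.5, 0.2, 0.4, 0.3, 0.2, 0.2, 0.3, 0.0]
s [ 0.4973  0.2079 -0.183 ] [0.5, 0.7, 0.4, 0.9, 0.3, 0.1, 0.0, 0.5, 0.2, 0.1, 0.1, 1.0]
ts [ 0.4969  0.2043 -0.1789] [0.3, 0.8, 0.5, 0.7, 1.3, 0.0, 1.4, 0.6, 1.1, 0.3, 0.6, 0.4, 0.2, 0.4, 0.6, 0.4, 0.5, 1.2, 0.3, 1.8, 0.0, 1.2, 0.2, 2.3]
side bar [[ 0.51594831 -0.20118143  0.056     ]
 [ 0.46241333 -0.17646864  0.056     ]] [ 0.48918082 -0.18882504  0.056     ] -0.43247461197356607
top [ 0.4895443  -0.19250718  0.024     ] [ 0.48848344 -0.19127196  0.056     ] -0.47355304950688293
```

```bash
cat >> h.py <<'E'
def ov(n,im,p,L,u,v,k=7,g=1.):
    u0,v0=int(u-28),int(v-21); c=cv2.resize((255*(im/255.)**g).astype(np.uint8)[v0:v0+42,u0:u0+56],None,fx=k,fy=k,interpolation=cv2.INTER_CUBIC)
    for q in proj(n,T(p,L)): cv2.circle(c,tuple(np.int32((q-[u0,v0]+.5)*k)),1,(0,0,255),-1)
    return c
E
python3 - <<'E'
from h import *
t=cv2.imread("pics/top0.png"); s=cv2.imread("pics/side0.png")
c=[.4893,-.1905,-.455]
cv2.imwrite("pics/o1.png",np.vstack([np.hstack([ov("top",t,c,capL,415,279,g=.5),ov("top",t,[.4965,.2026,-.178],potL,219,275)]),np.hstack([ov("side",s,c,capL,336,213,g=.5),ov("side",s,[.4973,.2079,-.178],potL,331,300)])]))
E
```

```text
(no output)
```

View pics/o1.png

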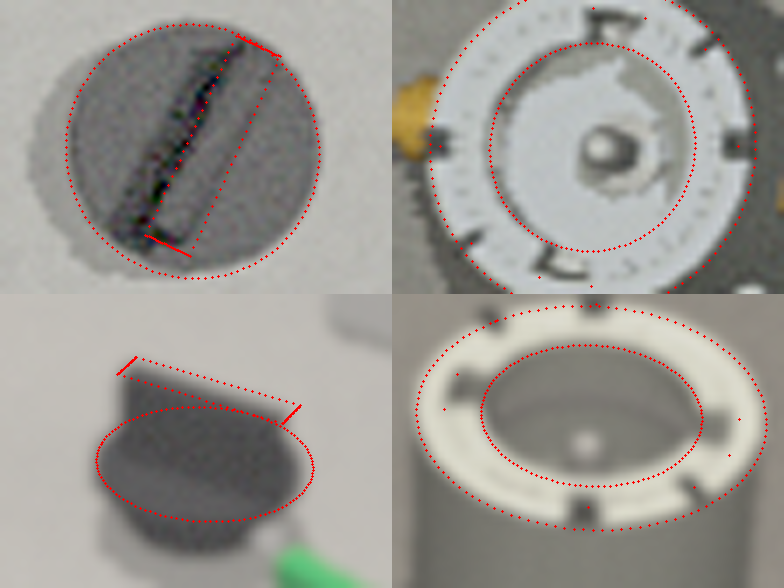

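The black cap fits the outline at about (0.489, -0.190) with yaw -0.455. The pot is at about (0.497, 0.203) with yaw -0.178. The side camera reads about 4 mm more in y for both, so relative positions are consistent. Next I'll work out the approach.

```bash
cat >> h.py <<'E'
def goal(p,yaw,flip=0):
    """tcp goal p, cap-x yaw; prints remaining turn (tool axes, in units) and shift (tool axes now, and after turn), units"""
    s=arm.state(); C=R.from_euler("xyz",s["tool_rot"])
    y=np.array([-np.sin(yaw),np.cos(yaw),0])*(-1 if flip else 1); x=np.array([0,0,-1.])
    G=R.from_matrix(np.c_[x,y,np.cross(x,y)])
    d=np.array(p)-s["tcp_pos"]
    print("flip",flip,"turn",((C.inv()*G).as_rotvec()/.15).round(2),"shift now",(C.inv().apply(d)/.02).round(2),"after turn",(G.inv().apply(d)/.02).round(2))
def st():
    s=arm.state(); M=R.from_euler("xyz",s["tool_rot"]).as_matrix()
    print("t",round(s["time_s"],2),"q",s["joint_pos"].round(2),"tcp",s["tcp_pos"].round(4),"x",M[:,0].round(3),"y",M[:,1].round(3),"F",s["wrist_force"].round(1),"M",s["torque"].round(2),"op",round(s["opening"],3))
E
python3 - <<'E'
from h import *
st()
for f in(0,1): goal([.489,-.190,.15],-.455,f)
E
```

```text
t 1.0 q [ 1.14  0.33  0.04  1.47 -0.01  1.34 -0.06] tcp [ 0.2092 -0.6154  0.2225] x [-0.  0. -1.] y [ 0.322 -0.947 -0.   ] F [ 0.1 -0.1  0.3] M [-0.04  0.06 -0.04] op 1.0
flip 0 turn [-15.73  -0.     0.  ] shift now [  3.63 -15.63 -20.09] after turn [ 3.63 25.25  3.22]
flip 1 turn [5.22 0.   0.  ] shift now [  3.63 -15.63 -20.09] after turn [  3.63 -25.25  -3.22]
```

>>> {"op": "carry_out", "data": {
  "commands": [
    [[0,0,0],[0,-0.78,-1],1],
    [[0,0,0],[0,-0.78,-1],1],
    [[0,0,0],[0,-0.78,-1],1],
    [[0,0,0],[0,-0.78,-1],1],
    [[0,0,0],[0,-0.78,-1],1],
    [[0,0,0],[0,-0.78,-1],1],
    [[0,0,0],[0,-0.78,-1],1],
    [[0,0,0],[0,-0.78,-1],1],
    [[0,0,0],[0,-0.78,-1],1],
    [[0,0,0],[0,-0.78,-1],1]
  ]
}}

```text
time_s: 2.0
tcp_pos: [0.3489, -0.4024, 0.2227]
tool_rot: [1.838, 1.57, -0.976]
wrist_force: [0.0, 0.3, 0.0]
opening: 1.0
```

>>> {"op": "carry_out", "data": {
  "commands": [
    [[0,0,0],[0,-0.78,-1],1],
    [[0,0,0],[0,-0.78,-1],1],
    [[0,0,0],[0,-0.78,-1],1],
    [[0,0,0],[0,-0.78,-1],1],
    [[0,0,0],[0,-0.78,-1],1],
    [[0,0,0],[0,-0.78,-1],1],
    [[0,0,0],[0,-0.78,-1],1],
    [[0,0,0],[0,-0.78,-1],1],
    [[0,0,0],[0,-0.78,-1],1],
    [[0,0,0],[0,-0.78,-1],1]
  ]
}}

```text
time_s: 3.0
tcp_pos: [0.488, -0.1903, 0.2228]
tool_rot: [2.316, 1.57, -0.498]
wrist_force: [0.1, -0.7, 0.6]
opening: 0.998
```

>>> {"op": "carry_out", "data": {
  "commands": [
    [[-1,0,0],[0,0,0],1],
    [[-1,0,0],[0,0,0],1],
    [[-1,0,0],[0,0,0],1],
    [[-1,0,0],[0,0,0],1],
    [[-1,0,0],[0,0,0],1],
    [[-1,0,0],[0,0,0],1],
    [[-1,0,0],[0,0,0],1],
    [[-1,0,0],[0,0,0],1],
    [[-1,0,0],[0,0,0],1],
    [[-1,0,0],[0,0,0],1]
  ]
}}

```text
time_s: 4.0
tcp_pos: [0.4875, -0.1912, 0.2227]
tool_rot: [0.687, 1.571, -0.621]
wrist_force: [1.2, 0.6, 0.7]
opening: 1.0
```

>>> {"op": "carry_out", "data": {
  "commands": [
    [[-1,0,0],[0,0,0],1],
    [[-1,0,0],[0,0,0],1],
    [[-1,0,0],[0,0,0],1],
    [[-1,0,0],[0,0,0],1],
    [[-1,0,0],[0,0,0],1],
    [[-0.73,0,0],[0,0,0],1],
    [[0,0,0],[0,0,0],1]
  ]
}}

```text
time_s: 4.7
tcp_pos: [0.4875, -0.1912, 0.2227]
tool_rot: [-0.033, 1.571, -0.486]
wrist_force: [0.5, 0.1, 0.3]
opening: 1.002
```

```bash
python3 - <<'E'
from h import *
st(); goal([.489,-.190,.15],-.455)
E
```

```text
t 4.7 q [ 0.73  0.11 -0.47  1.75  0.05  1.3   1.37] tcp [ 0.4875 -0.1912  0.2227] x [ 0. -0. -1.] y [ 0.437  0.899 -0.   ] F [0.5 0.1 0.3] M [ 0.09 -0.17 -0.04] op 1.002
flip 0 turn [0.02 0.   0.  ] shift now [3.63 0.09 0.04] after turn [3.63 0.09 0.04]
```

>>> {"op": "carry_out", "data": {
  "commands": [
    [[0,0,0],[1,0.1,0],1],
    [[0,0,0],[1,0,0],1],
    [[0,0,0],[1,0,0],1],
    [[0,0,0],[1,0,0],1],
    [[0,0,0],[1,0,0],1],
    [[0,0,0],[1,0,0],1],
    [[0,0,0],[1,0,0],1]
  ]
}}

```text
time_s: 5.4
tcp_pos: [0.4884, -0.1895, 0.0819]
tool_rot: [-0.032, 1.57, -0.491]
wrist_force: [0.1, 0.0, -0.1]
opening: 1.002
```

```bash
python3 - <<'E'
from h import *
st(); 
t=arm.capture("top"); s=arm.capture("side")
def c(n,im):
    u,v=proj(n,[.489,-.19,.05])[0].astype(int); return cv2.resize((255*(im/255.)**.6).astype(np.uint8)[v-50:v+40,u-35:u+35],None,fx=5.6,fy=6,interpolation=cv2.INTER_CUBIC)
cv2.imwrite("pics/g1.png",np.hstack([c("top",t),c("side",s)]))
E
```

```text
t 5.4 q [ 0.7   0.24 -0.46  1.91  0.12  1.02  1.29] tcp [ 0.4884 -0.1895  0.0819] x [ 0. -0. -1.] y [ 0.443  0.897 -0.   ] F [ 0.1  0.  -0.1] M [ 0.05 -0.16  0.04] op 1.002
```

View pics/g1.png

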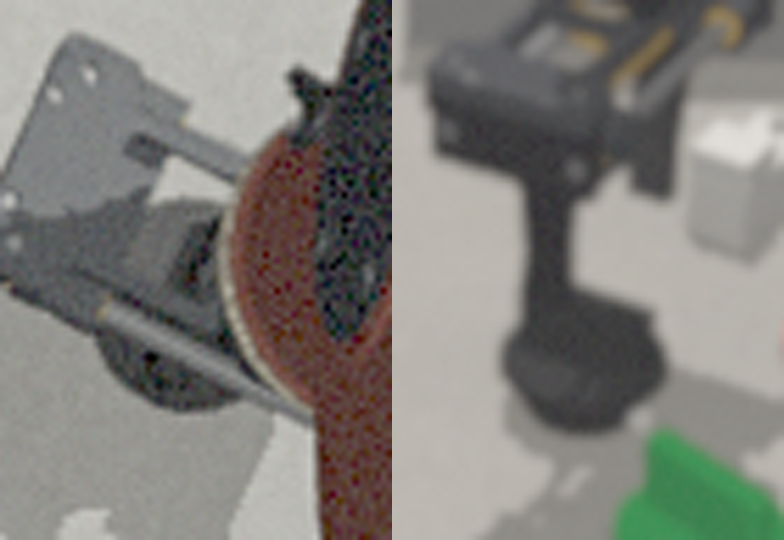

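The near finger lies where it should, about 19 mm towards +x from the bar's centre. I'll go down and grip.

>>> {"op": "carry_out", "data": {
  "commands": [
    [[0,0,0],[0.8,0,0],1],
    [[0,0,0],[0.8,0,0],1],
    [[0,0,0],[0.6,0,0],1],
    [[0,0,0],[0.3,0,0],1],
    [[0,0,0],[0,0,0],0],
    [[0,0,0],[0,0,0],0],
    [[0,0,0],[0,0,0],0],
    [[0,0,0],[0,0,0],0],
    [[0,0,0],[0,0,0],0],
    [[0,0,0],[0,0,0],0]
  ]
}}

```text
time_s: 6.5
tcp_pos: [0.4885, -0.1895, 0.0327]
tool_rot: [0.047, 1.571, -0.407]
wrist_force: [-0.2, -0.1, 0.3]
opening: 0.541
```

>>> {"op": "carry_out", "data": {
  "commands": [
    [[0,0,0],[0,0,0],0],
    [[0,0,0],[0,0,0],0],
    [[0,0,0],[0,0,0],0]
  ]
}}

```text
time_s: 6.8
tcp_pos: [0.4884, -0.1894, 0.0325]
tool_rot: [2.978, 1.571, 2.524]
wrist_force: [0.1, 0.1, -0.3]
opening: 0.264
```

```bash
python3 - <<'E'
from h import *
st(); goal([.4965,.2026,.22],-.178)
E
```

```text
t 6.8 q [ 0.68  0.3  -0.45  1.95  0.16  0.92  1.27] tcp [ 0.4884 -0.1894  0.0325] x [-0.  0. -1.] y [0.439 0.899 0.   ] F [ 0.1  0.1 -0.3] M [ 0.01 -0.15  0.01] op 0.264
flip 0 turn [-1.84 -0.   -0.  ] shift now [-9.37 17.79 -8.24] after turn [-9.37 19.36 -3.07]
```

Still closing (the bar should stop it near 0.16). I'll finish the close, then lift.

>>> {"op": "carry_out", "data": {
  "commands": [
    [[0,0,0],[0,0,0],0],
    [[0,0,0],[0,0,0],0],
    [[0,0,0],[0,0,0],0],
    [[0,0,0],[0,0,0],0],
    [[0,0,0],[0,0,0],0]
  ]
}}

```text
time_s: 7.3
tcp_pos: [0.4884, -0.1894, 0.0326]
tool_rot: [2.34, 1.571, 1.886]
wrist_force: [-0.5, -0.2, -0.7]
opening: 0.159
```

>>> {"op": "carry_out", "data": {
  "commands": [
    [[0,0,0],[-0.5,0,0],0],
    [[0,0,0],[-1,0,0],0],
    [[0,0,0],[-1,0,0],0],
    [[0,0,0],[-1,0,0],0],
    [[0,0,0],[-1,0,0],0],
    [[0,0,0],[-1,0,0],0],
    [[0,0,0],[-1,0,0],0],
    [[0,0,0],[-1,0,0],0],
    [[0,0,0],[-1,0,0],0],
    [[0,0,0],[-0.5,0,0],0]
  ]
}}

```text
time_s: 8.3
tcp_pos: [0.4889, -0.1895, 0.2149]
tool_rot: [0.006, 1.568, -0.449]
wrist_force: [0.1, -0.7, -1.0]
opening: 0.156
```

```bash
python3 - <<'E'
from h import *
st(); goal([.4965,.2026,.22],-.178)
E
```

```text
t 8.3 q [ 0.72  0.11 -0.47  1.76  0.05  1.28  1.36] tcp [ 0.4889 -0.1895  0.2149] x [ 0.002 -0.001 -1.   ] y [0.439 0.899 0.   ] F [ 0.1 -0.7 -1. ] M [ 0.08 -0.2   0.01] op 0.156
flip 0 turn [-1.84  0.02  0.  ] shift now [-0.27 17.78 -8.26] after turn [-0.25 19.36 -3.1 ]
```

>>> {"op": "carry_out", "data": {
  "commands": [
    [[0,0,0],[0,0.89,-0.41],0],
    [[0,0,0],[0,0.89,-0.41],0],
    [[0,0,0],[0,0.89,-0.41],0],
    [[0,0,0],[0,0.89,-0.41],0],
    [[0,0,0],[0,0.89,-0.41],0],
    [[0,0,0],[0,0.89,-0.41],0],
    [[0,0,0],[0,0.89,-0.41],0],
    [[0,0,0],[0,0.89,-0.41],0],
    [[0,0,0],[0,0.89,-0.41],0],
    [[0,0,0],[0,0.89,-0.41],0]
  ]
}}

```text
time_s: 9.3
tcp_pos: [0.4925, 0.0073, 0.2125]
tool_rot: [-2.508, 1.57, -2.963]
wrist_force: [1.1, 0.7, -0.8]
opening: 0.159
```

>>> {"op": "carry_out", "data": {
  "commands": [
    [[0,0,0],[0,0.89,-0.41],0],
    [[0,0,0],[0,0.89,-0.41],0],
    [[0,0,0],[0,0.89,-0.41],0],
    [[0,0,0],[0,0.89,-0.41],0],
    [[0,0,0],[0,0.89,-0.41],0],
    [[0,0,0],[0,0.89,-0.41],0],
    [[0,0,0],[0,0.89,-0.41],0],
    [[0,0,0],[0,0.89,-0.41],0],
    [[0,0,0],[0,0.89,-0.41],0],
    [[0,0,0],[0,0.89,-0.41],0]
  ]
}}

```text
time_s: 10.3
tcp_pos: [0.497, 0.203, 0.2125]
tool_rot: [-2.058, 1.57, -2.513]
wrist_force: [-0.2, -0.5, -1.3]
opening: 0.155
```

>>> {"op": "carry_out", "data": {
  "commands": [
    [[-0.92,0,0],[0,0,0],0],
    [[-0.92,0,0],[0,0,0],0],
    [[0,0,0],[0,0,0],0]
  ]
}}

```text
time_s: 10.6
tcp_pos: [0.497, 0.2024, 0.2124]
tool_rot: [-2.752, 1.57, -2.928]
wrist_force: [0.1, 0.4, -0.0]
opening: 0.161
```

```bash
python3 - <<'E'
from h import *
st(); goal([.4965,.2026,.16],-.178)
t=arm.capture("top"); s=arm.capture("side")
cv2.imwrite("pics/t2.png",t);cv2.imwrite("pics/s2.png",s)
def c(n,im):
    u,v=proj(n,[.497,.203,.15])[0].astype(int); return cv2.resize((255*(im/255.)**.6).astype(np.uint8)[v-45:v+45,u-35:u+35],None,fx=5.6,fy=6,interpolation=cv2.INTER_CUBIC),print(n,u-35,v-45)
cv2.imwrite("pics/g2.png",np.hstack([c("top",t)[0],c("side",s)[0]]))
E
```

```text
t 10.6 q [ 0.28  0.19 -0.83  1.72  0.15  1.29  0.81] tcp [0.497  0.2024 0.2124] x [-0.001 -0.    -1.   ] y [ 0.175  0.985 -0.   ] F [ 0.1  0.4 -0. ] M [ 0.15 -0.15  0.02] op 0.161
flip 0 turn [ 0.02 -0.    0.  ] shift now [ 2.62  0.   -0.02] after turn [ 2.62  0.   -0.03]
top 177 227
side 297 227
```

View pics/g2.png

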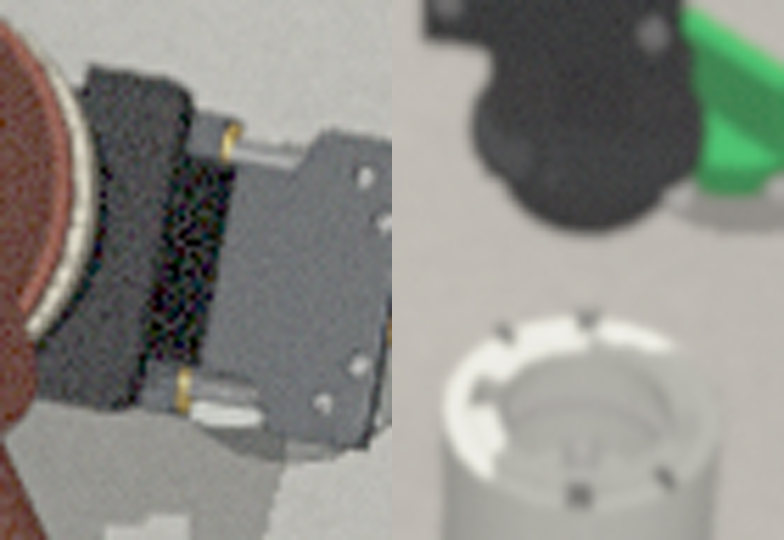

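The side view shows the gripped cap hanging above the mouth; its plug bottom is at about (332,266) and the rim is centred at about (330,296). I'll fit the cap's silhouette and the rim in this one camera, so the calibration bias cancels.

```bash
cat >> h.py <<'E'
from scipy.optimize import minimize
def hullmask(n,groups,win,k=8):
    u0,v0,w,h=win; m=np.zeros((h*k,w*k),np.uint8)
    for P in groups:
        q=(proj(n,P)-[u0,v0]+.5)*k; cv2.fillConvexPoly(m,cv2.convexHull(np.int32(np.round(q))),1)
    return cv2.GaussianBlur(cv2.resize(m.astype(np.float32),(w,h),interpolation=cv2.INTER_AREA),(0,0),.8)
def sil(n,im,groupsf,p0,win,sgn=1,step=.003):
    """fit params so that A+B*mask best explains the grey picture"""
    u0,v0,w,h=win; g=cv2.cvtColor(im,cv2.COLOR_BGR2GRAY)[v0:v0+h,u0:u0+w].astype(float).ravel()
    def f(p):
        m=hullmask(n,groupsf(p),win).ravel(); A=np.c_[np.ones_like(m),m]; c=np.linalg.lstsq(A,g,rcond=None)[0]
        return ((g-A@c)**2).mean()
    p0=np.array(p0); S=np.vstack([p0]+[p0+step*e for e in np.eye(len(p0))])
    o=minimize(f,p0,method="Nelder-Mead",options=dict(initial_simplex=S,xatol=1e-4,fatol=1e-3)); return o.x,o.fun
E
python3 - <<'E'
from h import *
s2=cv2.imread("pics/s2.png"); s0=cv2.imread("pics/side0.png"); yaw=-.178
lug=lambda a:[[sx*x,y,z] for sx in(a,) for x in(.025,.034) for y in(-.005,.005) for z in(.001,.007)]
def capg(p):
    g=[circ(.038,.02)+circ(.038,.026),circ(.0265,.001)+circ(.027,.02),lug(1),lug(-1)]
    return [T([p[0],p[1],yaw],np.array(q)+[0,0,z]) for q in g]
z=.180
# cap window: below fingers, left of green
for z in(.179,.181):
  print("cap",z,sil("side",s2,capg,[.497,.205],(300,247,45,22)))
pg=lambda p:[T([p[0],p[1],yaw],circ(.046,.1)+circ(.046,.075))]
# pot far outer rim in first picture (rim bright vs bench)
def ring(p):
    o=hullmask; return [T([p[0],p[1],yaw],circ(.046,.1))]
def mouth(p): return [T([p[0],p[1],yaw],circ(.029,.1))]
print("rim",sil("side",s0,ring,[.497,.206],(302,275,58,22)))
print("cam bias check cap0 side:")
def cap0(p):
    g=[circ(.038,.02)+circ(.038,.026),circ(.0265,.001)+circ(.027,.02)]
    b=[[x,y,zz] for x in(-.032,.032) for y in(-.007,.007) for zz in(.026,.056)]
    return [T([p[0],p[1],-.455],q) for q in g+[b]]
print("cap0 side",sil("side",s0,cap0,[.489,-.19],(316,196,38,26)))
def cap0t(p): return [T([p[0],p[1],-.455],circ(.038,.02)+circ(.038,.026))]
t0=cv2.imread("pics/top0.png")
print("cap0 top",sil("top",t0,cap0t,[.489,-.19],(400,260,36,40)))
print("rim top",sil("top",t0,ring,[.497,.203],(192,248,40,52)))
E
```

```text
cap 0.179 (array([0.50014681, 0.19613966]), np.float64(26.473214988731968))
cap 0.181 (array([0.50019195, 0.19878059]), np.float64(27.262894970755713))
rim (array([0.49837915, 0.20313619]), np.float64(879.830151019389))
cam bias check cap0 side:
cap0 side (array([ 0.49160641, -0.18527766]), np.float64(88.05387066661675))
cap0 top (array([ 0.49048377, -0.19050095]), np.float64(165.92850415880196))
rim top (array([0.4982906 , 0.20339241]), np.float64(713.1486601188623))
```

>>> {"op": "carry_out", "data": {
  "commands": [
    [[0,0,0],[1,0,0],0],
    [[0,0,0],[1,0,0],0],
    [[0,0,0],[1,0,0],0],
    [[0,0,0],[0.5,0,0],0],
    [[0,0,0],[0,0,0],0]
  ]
}}

```text
time_s: 11.2
tcp_pos: [0.4965, 0.2019, 0.1414]
tool_rot: [-2.712, 1.568, -2.893]
wrist_force: [0.5, -0.5, -0.4]
opening: 0.156
```

```bash
python3 - <<'E'
from h import *
st()
s=arm.capture("side"); cv2.imwrite("pics/s3.png",s)
yaw=-.178; z=arm.state()["tcp_pos"][2]-.0325
g=(255*(s/255.)**.5).astype(np.uint8); u0,v0,k=296,240,8
c=cv2.resize(g[v0:v0+75,u0:u0+75],None,fx=k,fy=k,interpolation=cv2.INTER_CUBIC); d=c.copy()
def dr(p,L,col):
    for q in proj("side",T(p,L)): cv2.circle(d,tuple(np.int32((q-[u0,v0]+.5)*k)),1,col,-1)
dr([.4973,.2079,yaw],potL,(0,0,255))
up=lambda L:np.array(L)+[0,0,z]
dr([.497,.2024,yaw],up(circ(.038,.02)+circ(.038,.026)+circ(.027,.004)+circ(.025,0)),(0,255,0))
cv2.imwrite("pics/g3.png",d); cv2.imwrite("pics/g3b.png",c); print(z)
E
```

```text
t 11.2 q [ 0.25  0.26 -0.82  1.81  0.2   1.16  0.76] tcp [0.4965 0.2019 0.1414] x [-0.002 -0.001 -1.   ] y [ 0.18   0.984 -0.001] F [ 0.5 -0.5 -0.4] M [ 0.07 -0.09  0.  ] op 0.156
0.1100697492546088
```

View pics/g3.png

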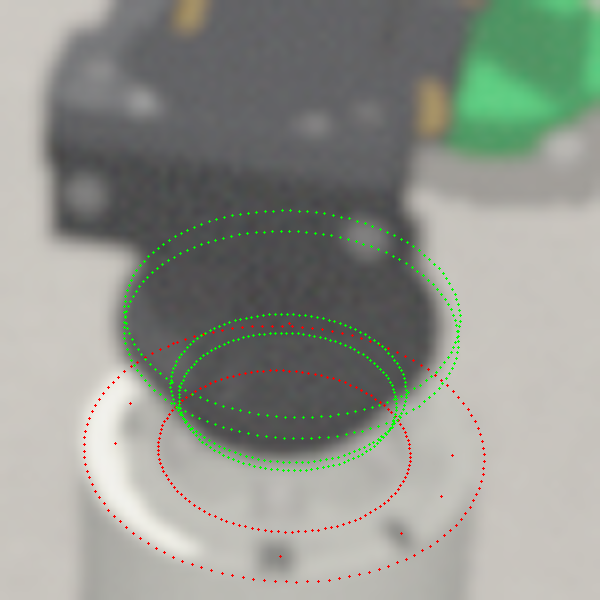

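View pics/g3b.png

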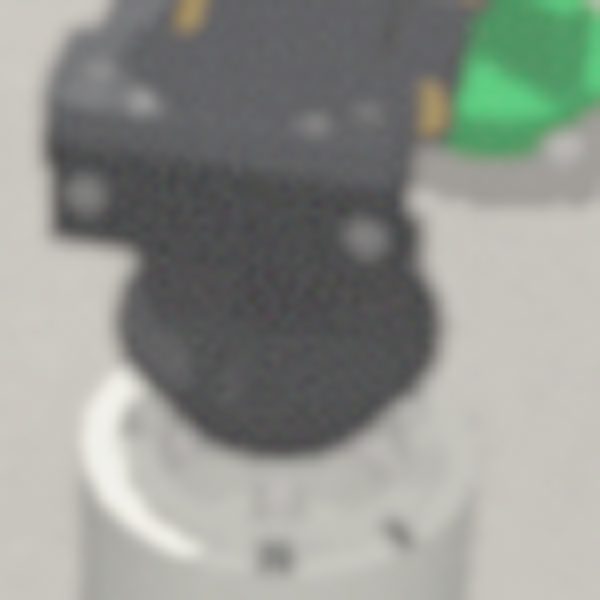

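```bash
cat > e.py <<'E'
from h import *
from scipy.ndimage import map_coordinates as mc
from scipy.optimize import least_squares as ls
def radial(n,im,r0,z,p0,sgn,dr=.005,deg=range(0,360,5)):
    """fit circle centre from strongest edge of sign sgn along radius"""
    g=cv2.GaussianBlur(cv2.cvtColor(im,cv2.COLOR_BGR2GRAY).astype(float),(0,0),.6); rs=np.linspace(r0-dr,r0+dr,41); p=np.array(p0,float)
    for it in range(4):
        A=[];b=[]
        for d in deg:
            P=np.array([pol(r,d,z) for r in rs])+[p[0],p[1],0]; q=proj(n,P); v=mc(g,[q[:,1],q[:,0]],order=1)
            dv=sgn*np.gradient(v); i=dv[2:-2].argmax()+2
            if dv[i]>1.0 and 3<i<38: A.append([np.cos(np.radians(d)),np.sin(np.radians(d))]); b.append(rs[i]-r0)
        A=np.array(A);b=np.array(b); f=ls(lambda c:A@c[:2]+c[2]-b,[0,0,0],loss="soft_l1",f_scale=.0008).x; p+=f[:2]
    return p.round(4),"dr",round(f[2],4),len(b),"rms",np.std(A@f[:2]+f[2]-b).round(4)
E
python3 - <<'E'
from e import *
s0=cv2.imread("pics/side0.png");t0=cv2.imread("pics/top0.png");s3=cv2.imread("pics/s3.png")
for n,im in(("side",s0),("top",t0)):
    print(n,"outer",radial(n,im,.046,.1,[.4975,.204],-1)); print(n,"mouth",radial(n,im,.029,.1,[.4975,.204],1))
lug=lambda a:[[a*x,y,z] for x in(.025,.034) for y in(-.005,.005) for z in(.001,.007)]
for z in(.110,.113,.116):
    def capg(p):
        g=[circ(.038,.02)+circ(.038,.026),circ(.025,0)+circ(.027,.004)+circ(.027,.02),lug(1),lug(-1)]
        return [T([p[0],p[1],-.178],np.array(q)+[0,0,z]) for q in g]
    print("cap z",z,sil("side",s3,capg,[.497,.202],(306,272,50,32)))
E
```

```text
side outer (array([0.4981, 0.206 ]), 'dr', np.float64(-0.0003), 66, 'rms', np.float64(0.001))
side mouth (array([0.4981, 0.2048]), 'dr', np.float64(-0.0007), 69, 'rms', np.float64(0.0008))
top outer (array([0.4973, 0.2038]), 'dr', np.float64(-0.0004), 68, 'rms', np.float64(0.0005))
top mouth (array([0.497 , 0.2044]), 'dr', np.float64(0.0002), 55, 'rms', np.float64(0.0006))
cap z 0.11 (array([0.50013707, 0.19959257]), np.float64(387.78180116321886))
cap z 0.113 (array([0.50008095, 0.20302126]), np.float64(398.9737598002695))
cap z 0.116 (array([0.50015981, 0.20671435]), np.float64(413.109364955497))
```

In the side view the cap sits about 2 mm too far in +x, and the arm readings and both cameras put it about 3 mm short in y. I'll correct that and lower gently, watching the force.

>>> {"op": "carry_out", "data": {
  "commands": [
    [[0,0,0],[0,0.13,-0.11],0],
    [[0,0,0],[0.1,0,0],0],
    [[0,0,0],[0.1,0,0],0],
    [[0,0,0],[0.1,0,0],0],
    [[0,0,0],[0.1,0,0],0],
    [[0,0,0],[0.1,0,0],0],
    [[0,0,0],[0.1,0,0],0],
    [[0,0,0],[0,0,0],0]
  ]
}}

```text
time_s: 12.05
tcp_pos: [0.4954, 0.2053, 0.1302]
tool_rot: [-2.831, 1.57, -3.009]
wrist_force: [-1.1, -0.0, -1.0]
opening: 0.164
```

```bash
python3 - <<'E'
from e import *
st()
s=arm.capture("side"); cv2.imwrite("pics/s4.png",s)
g=(255*(s/255.)**.7).astype(np.uint8); u0,v0,k=296,240,8
cv2.imwrite("pics/g4.png",cv2.resize(g[v0:v0+75,u0:u0+75],None,fx=k,fy=k,interpolation=cv2.INTER_CUBIC))
E
```

```text
t 12.05 q [ 0.24  0.27 -0.82  1.82  0.22  1.14  0.74] tcp [0.4954 0.2053 0.1302] x [-0.001 -0.    -1.   ] y [ 0.177  0.984 -0.   ] F [-1.1 -0.  -1. ] M [ 0.1  -0.13  0.05] op 0.164
```

View pics/g4.png

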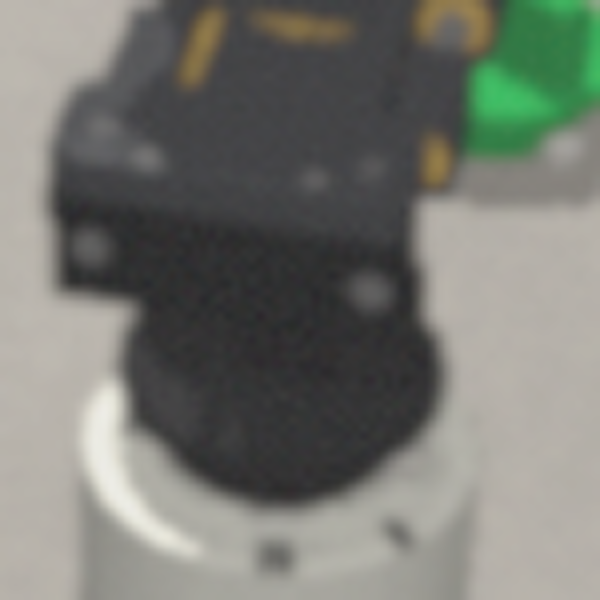

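>>> {"op": "carry_out", "data": {
  "commands": [
    [[0,0,0],[0.1,0,0],0],
    [[0,0,0],[0.1,0,0],0],
    [[0,0,0],[0,0,0],0]
  ]
}}

```text
time_s: 12.4
tcp_pos: [0.4954, 0.2053, 0.1263]
tool_rot: [-2.675, 1.57, -2.853]
wrist_force: [-0.4, 0.5, -1.5]
opening: 0.16
```

```bash
python3 -c "
from h import *
st()"
```

```text
t 12.4 q [ 0.24  0.27 -0.82  1.83  0.22  1.13  0.74] tcp [0.4954 0.2053 0.1263] x [-0. -0. -1.] y [ 0.177  0.984 -0.   ] F [-0.4  0.5 -1.5] M [ 0.11 -0.16  0.04] op 0.16
```

>>> {"op": "carry_out", "data": {
  "commands": [
    [[0,0,0],[0.1,0,0],0],
    [[0,0,0],[0.1,0,0],0],
    [[0,0,0],[0,0,0],0]
  ]
}}

```text
time_s: 12.7
tcp_pos: [0.4954, 0.2053, 0.1223]
tool_rot: [-2.839, 1.57, -3.017]
wrist_force: [-0.0, 0.1, -1.6]
opening: 0.159
```

>>> {"op": "carry_out", "data": {
  "commands": [
    [[0,0,0],[0.1,0,0],0],
    [[0,0,0],[0.1,0,0],0],
    [[0,0,0],[0,0,0],0]
  ]
}}

```text
time_s: 13.0
tcp_pos: [0.4957, 0.2055, 0.1187]
tool_rot: [0.578, 1.57, 0.399]
wrist_force: [-0.3, -0.0, 3.4]
opening: 0.161
```

```bash
python3 - <<'E'
from e import *
st()
s=arm.capture("side"); cv2.imwrite("pics/s5.png",s)
g=(255*(s/255.)**.7).astype(np.uint8); u0,v0,k=296,240,8
cv2.imwrite("pics/g5.png",cv2.resize(g[v0:v0+75,u0:u0+75],None,fx=k,fy=k,interpolation=cv2.INTER_CUBIC))
E
```

```text
t 13.0 q [ 0.24  0.28 -0.81  1.84  0.23  1.12  0.73] tcp [0.4957 0.2055 0.1187] x [ 0.  0. -1.] y [0.177 0.984 0.   ] F [-0.3 -0.   3.4] M [-0.06 -0.02  0.01] op 0.161
```

View pics/g5.png

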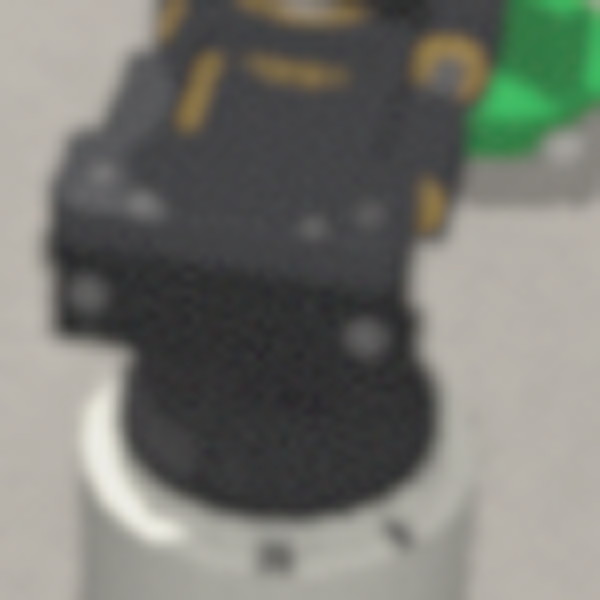

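>>> {"op": "carry_out", "data": {
  "commands": [
    [[0,0,0],[0.1,0,0],0],
    [[0,0,0],[0.1,0,0],0],
    [[0,0,0],[0,0,0],0]
  ]
}}

```text
time_s: 13.35
tcp_pos: [0.4957, 0.2055, 0.1145]
tool_rot: [0.924, 1.57, 0.746]
wrist_force: [-0.0, -1.3, 4.6]
opening: 0.156
```

```bash
python3 - <<'E'
from e import *
st()
s=arm.capture("side"); cv2.imwrite("pics/s6.png",s)
g=(255*(s/255.)**.7).astype(np.uint8); u0,v0,k=296,240,8
cv2.imwrite("pics/g6.png",cv2.resize(g[v0:v0+75,u0:u0+75],None,fx=k,fy=k,interpolation=cv2.INTER_CUBIC))
E
```

```text
t 13.35 q [ 0.23  0.29 -0.81  1.84  0.23  1.11  0.73] tcp [0.4957 0.2055 0.1145] x [ 0.  0. -1.] y [0.177 0.984 0.   ] F [-0.  -1.3  4.6] M [ 0.04 -0.02  0.03] op 0.156
```

View pics/g6.png

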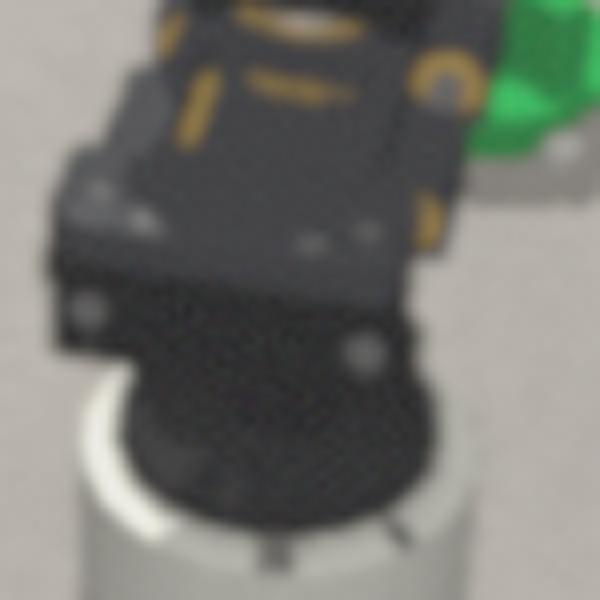

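The force levels off at about 6 N net and the flange is just above the rim. So the lugs are through the slots and pressing the spring. Now I'll twist slowly, with a small y correction for the 2.4 mm grip offset.

>>> {"op": "carry_out", "data": {
  "commands": [
    [[0,0,0],[0.04,0,0],0],
    [[0,0,0],[0,0,0],0],
    [[0.4,0,0],[0,0.01,0],0],
    [[0.4,0,0],[0,0.01,0],0],
    [[0.4,0,0],[0,0.01,0],0],
    [[0.4,0,0],[0,0.01,0],0],
    [[0.4,0,0],[0,0.01,0],0],
    [[0,0,0],[0,0,0],0]
  ]
}}

```text
time_s: 14.2
tcp_pos: [0.496, 0.2065, 0.1139]
tool_rot: [0.678, 1.57, 0.199]
wrist_force: [0.6, -0.3, 3.6]
opening: 0.16
```

```bash
python3 - <<'E'
from e import *
st()
s=arm.capture("side"); cv2.imwrite("pics/s7.png",s)
g=(255*(s/255.)**.7).astype(np.uint8); u0,v0,k=296,240,8
cv2.imwrite("pics/g7.png",cv2.resize(g[v0:v0+75,u0:u0+75],None,fx=k,fy=k,interpolation=cv2.INTER_CUBIC))
E
```

```text
t 14.2 q [ 0.19  0.28 -0.76  1.84  0.21  1.11  0.44] tcp [0.496  0.2065 0.1139] x [ 0.  0. -1.] y [0.461 0.887 0.   ] F [ 0.6 -0.3  3.6] M [ 0.12 -0.23  0.19] op 0.16
```

View pics/g7.png

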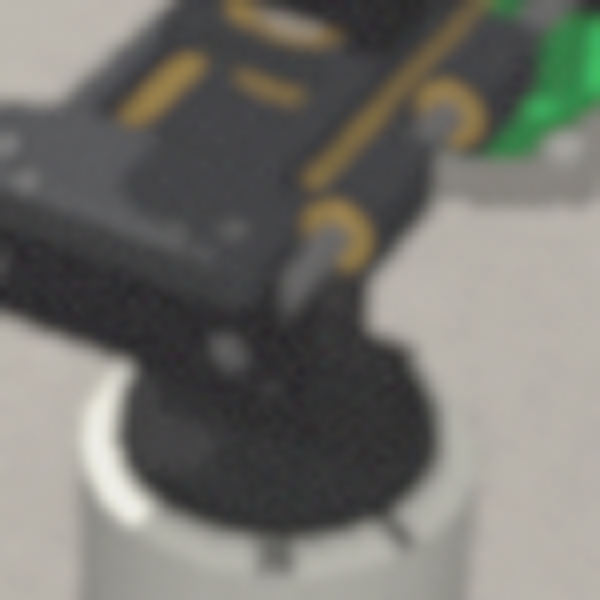

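The moment about z has risen to about 0.19 Nm, so the return ring is engaged and the cap turns with the tool. I'll turn the remaining 0.4 rad.

>>> {"op": "carry_out", "data": {
  "commands": [
    [[0.4,0,0],[0,0.01,0],0],
    [[0.4,0,0],[0,0.01,0],0],
    [[0.4,0,0],[0,0.01,0],0],
    [[0.4,0,0],[0,0.01,0],0],
    [[0.4,0,0],[0,0.01,0],0],
    [[0.4,0,0],[0,0.01,0],0],
    [[0.2,0,0],[0,0,0],0],
    [[0,0,0],[0,0,0],0],
    [[0,0,0],[0,0,0],0],
    [[0,0,0],[0,0,0],0]
  ]
}}

```text
time_s: 15.25
tcp_pos: [0.4966, 0.2072, 0.1138]
tool_rot: [-0.188, 1.571, -1.055]
wrist_force: [0.3, -1.0, 5.1]
opening: 0.158
```

```bash
python3 - <<'E'
from e import *
st()
s=arm.capture("side"); cv2.imwrite("pics/s8.png",s); t=arm.capture("top")
f=lambda im,u0,v0,w,h:cv2.resize((255*(im/255.)**.55).astype(np.uint8)[v0:v0+h,u0:u0+w],None,fx=8,fy=8,interpolation=cv2.INTER_CUBIC)
cv2.imwrite("pics/g8.png",np.hstack([f(s,296,245,60,70),f(t,195,240,40,70)]))
M=R.from_euler("xyz",arm.state()["tool_rot"]).as_matrix(); yaw=np.arctan2(-M[0,1],M[1,1]); print("turned deg",np.degrees(-.178-yaw))
E
```

```text
t 15.25 q [ 0.14  0.27 -0.71  1.84  0.19  1.1   0.07] tcp [0.4966 0.2072 0.1138] x [ 0. -0. -1.] y [ 0.763  0.647 -0.   ] F [ 0.3 -1.   5.1] M [-0.18 -0.13  0.13] op 0.158
turned deg 39.51587309337879
```

View pics/g8.png

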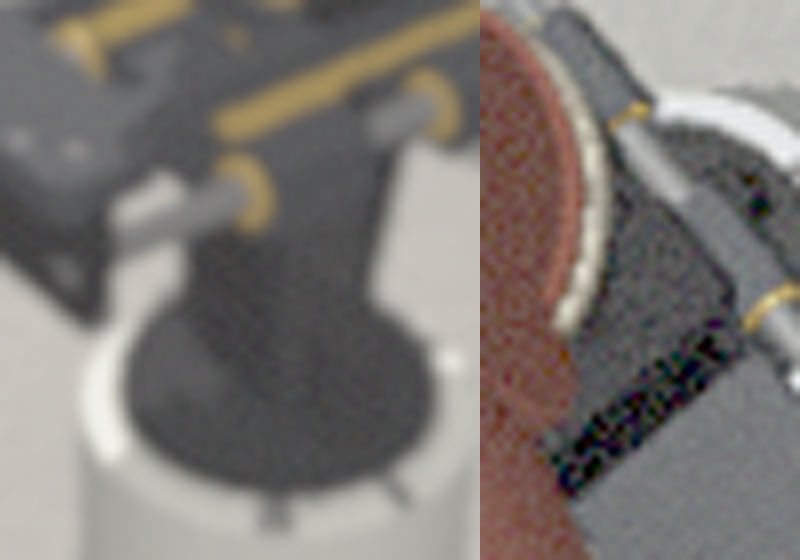

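The tool has turned 39.5° and the opening is unchanged at 0.158, so the bar is still flat between the pads. The spring force is steady at about 5 N and the flange is level just above the rim. I'll hand it in.

```bash
python3 -c "
from h import *
st(); print(arm.close_job()); st()"
```

```text
t 15.35 q [ 0.14  0.27 -0.71  1.84  0.19  1.1   0.07] tcp [0.4966 0.2072 0.1138] x [ 0. -0. -1.] y [0.763 0.647 0.   ] F [-0.1 -1.2  4.7] M [-0.26 -0.15  0.17] op 0.159
the job is handed in; nothing more can be done
None
the job is handed in; nothing more can be done
```

I fitted the black cap into the pot through the slots, pressed it onto the spring, turned it to the bleed position and handed it in still gripped, at about 15.4 s. No verdict was reported.

**Last checks**
- **Turn:** the tool had turned 39.5° clockwise from the slots. The opening stayed near 0.158, so the bar was still flat between the pads.
- **Spring:** the upward force was about 5 N, with roughly 0.13–0.19 Nm pushing back about the vertical, as expected from the springs.
- **Height:** the cap's underside was at about 81 mm by arm readings. The side picture showed the flange level just above the rim.
- **Position:** the cap's centre was about 1 mm from the pot's axis, from arm readings and the camera fits.

**What was uncertain**
- **Camera disagreement:** the two cameras differed by 1–2 mm on the pot and up to 5 mm on the cap. Before the cap went in, the side view alone put it up to 5 mm off in height or y. I relied on arm readings and the contact force instead.
- **Not seen directly:** the top camera's view was blocked by the gripper, and the return ring's value could not be read. The cap's own angle and the ring's position are therefore inferred from the tool angle and the measured moment.

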